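# Close and wedge the sticking lid of the clay damp box

## Task

Close the damp box so the clay pieces inside do not dry out: slide its sticking lid fully home against the box's near wall, working it along by its far edge, a little at one end and then at the other so that it does not rack and jam. Then slide the thumb wedge inward along its ramp until it jams tight behind the lid. Leave the things around the box where they are.

Things in the scene. Friction and masses are not known exactly. Their poses are not given: they have to be found in the camera images.
- damp_box: Open plywood box fixed on the table. Origin: middle of its underside; x axis away from the robot (within 13 degrees), y left. Outside x -102..88, y -115..115 mm. The lid lies on side ledges (z 64) between side walls (inner faces y +-103, top z 75) and closes toward -x, onto the near wall (inner face x -90, top z 88). From x -8 to 88 a deck, z 62, lies under it.
- keeper (a point): Middle of the top of the fixed keeper board: 96 mm wide (box y -48..48), z 92 to 104, as long as the box (x -102..88), its far post at x 76..88. It roofs the lid's middle, so the lid can be pushed only at the two ends, left and right of the board.
- lid: Loose wooden board, 80 (x) by 200 (y) by 24 mm, about 0.3 kg; origin: middle of its underside; top at z 88. Starts 46 to 58 mm open. It has 6 mm side play: pushed at one end only it turns about 0.1 rad, then jams between the side walls however hard it is pushed; a push at the other end frees it. Free, it slides at 2 to 6 N.
- lid_left (a point): Point on the lid's far (+x) edge face near its left end: 76 mm left of the lid's middle, 10 mm below its top. Push here toward the box's -x. With the lid home it is at x -10 mm in the box's frame.
- lid_right (a point): The same on the right: 76 mm right of the lid's middle.
- wedge (a joint): Travel (m) of the wooden thumb wedge, 0 = out at the left, 0.07 = track end. It slides along a ramp, direction (-0.139, -0.990) in the box's x, y, over the side wall and behind the lid's far edge. Lid home: it jams on the lid at 0.044 to 0.050. It cannot enter if the lid is over 6 mm open. Friction 2.5 N; stays where left.
- wedge_push (a point): Middle of the wedge's outer end face, which faces +y of the box: 95 mm above the table, face 20 mm wide, z 76 to 112; push here inward. The wedge is 100 mm long, z 76..91, with a thumb block 20 (x) by 26 (y) mm, to z 112, at this end. It lies on a wing of the box (y 114..235, x -17..57, top z 75), a fence behind it to z 96.
- masking_tape: Roll of masking tape, 96 mm across, 25 mm high, to the right of the box. Leave it.
- wheel_pot: Grey pot, 93x96x94 mm, to the left of the box. Leave it.

How it is judged:
On the way, in this order (a step that is already met when the one before it is completed fails the run):
1. the lid is home against the near wall at both ends (within 3 mm) (x of each of lid_left, lid_right in the frame of damp_box below -0.007 m), for 0.1 s.
2. the wedge is jammed in behind the lid (value of joint wedge above 0.041 m), for 0.2 s.
At the end, for the whole second after the job is handed in: The lid lies flat and at rest, home against the near wall within 3 mm at both ends, and the wedge stands jammed behind it (its travel over 41 mm; it jams at 44 to 50 mm) (all of step 1 and angle between lid's own z axis and vertical below 0.05 rad and value of joint wedge above 0.041 m and linear speed of lid below 0.01 m/s); the robot touches nothing.
It fails at once if the lid is tipped out of its track (angle between lid's own z axis and vertical above 0.2 rad).
It fails at once if something round the box is moved more than 20 mm (distance of any of masking_tape, wheel_pot from where it was at the start of the episode above 0.02 m).
It also fails if it takes over 58 s, if anything falls off the work surface, if the arm or the gripper's body presses on something with over 40 N, if the wrist force passes 120 N, or if a joint passes its speed limit or range.

## Robot

A 6-joint arm with a two-finger parallel gripper is mounted at the origin on the work surface; the furniture and walls round the work are solid. World frame = base frame: x ahead of the robot, y to its left, z up, the work surface at z = 0. Lengths are in m, angles in rad, forces in N, time in s.
With the tool pointing down it reaches from about 0.35 to 0.775 m from the base axis. Payload 5.5 kg.
Tool frame: the origin (TCP) lies at the very end of the fingers, on their centre line; the grasp point (between the pads) lies 19 mm behind it; z points along the fingers, y is the line along which they close (so a half turn about z gives the same grasp; the last joint's range is limited). The gripper opens to 85 mm and grips with 20 to 120 N. Pads are 22 mm wide; open, the fingers measure 114 mm over their backs; the gripper's body (76 mm by 85 mm) begins 54 mm behind the grasp point. The pads swing forward as they close: fully open they stand 13 mm farther back than shut.
Start: joints at [-1.347, 0.313, 0.046, 1.304, 0, 1.431], TCP at [0.205, -0.537, 0.231] pointing down, gripper open.
Joint ranges: [-2.76, 2.76], [-0.86, 1.69], [-1.03, 1.26], [-2.2, 2.34], [-1.47, 1.5], [-3.14, 3.14]. Speed limits (rad/s): [2.57, 2.57, 3.14, 3.14, 3.14, 3.14].

## Interface

Orientations are given as a unit quaternion [w, x, y, z].
In Python, from workcell import env, imaging, ticket gives the robot as it stands. The module is installed in compiled form; this text tells all that it offers.
- The arm moves only by the tool apply_moves, never from a script. Its argument "rows" is a list of rows, each an object with "xyz": the shift along the tool's x, y, z in mm, a list of three; "turn": the turn, a rotation vector about the tool's x, y, z in rad, a list of three; "grip": the opening, from 0 (shut) to 1 (fully open). A call has 1 to 12 rows; each row is the pose to reach, as a shift and turn from the pose commanded when the call began, along the tool's axes at that moment; what a row does not reach only later rows make up. A row lasts 1/12 s, in which the tool goes at most 41.7 mm and 7.16 degrees, less where a joint would pass 70% of its speed; a pose out of reach is approached as far as the arm can. A call with a gripper value outside its range is refused whole. The fingers move at their own pace and stop on an object; "force" is the grip in N (left out, the last holds). Time passes only in rows, so rows that repeat a pose let the fingers close. It gives the time, the measured TCP pose, the force, the opening and the grip force at its end, in the units of the state.
- env.get_state(): the state, without advancing time (a new reading comes with each control period).
- imaging.read_camera(name): name is "side" or "top" or "wrist"; returns a dict with "color" (400x640x3 uint8, blue, green, red), "z_map" (400x640 float32, m along the optical axis (not along the pixel's ray), 0 where there is no reading), "camera_matrix" (3x3 intrinsics, pixels), "k1" (the pictures are not rectified: a ray, as slopes to the right and down, at radius r is drawn at 1 + k1 r^2 times it, then the intrinsics apply), "view" (4x4, takes a point from world to camera coordinates). Camera axes: x right, y down, z forward; pixel columns grow to the right and rows downward; lengths in m; the calibration is good to about 2 mm. A picture is of the moment at which its call begins.
- ticket.hand_in(): hands the job in; it is judged then, once.
The state is a dict: "clock": time; "joint_pos": joint angles; "qvel": joint speeds; "tau": joint torques, N m; "tcp_pos": TCP position; "orientation": TCP orientation; "wrist_force": force on the tool from outside, world axes, zero at the start; "ft_torque": the same for the moment, N m; "finger_gap": finger opening in m; "grip_force": force on a finger pad.
Only numpy, scipy, OpenCV 4.12 (cv2) and the standard library are available. Lean on these libraries where they do the work, as an engineer would, in place of code of your own. Each camera call takes 0.05 s, during which the arm holds its last target. There are 200 camera calls.

## Working session

There is one attempt and no reset: what is moved stays moved. The work goes in short steps, Python scripts to look and compute and a tool call to move; the robot and the scene stay as the last step left them, time stands still between calls to the robot, and variables do not carry over. Pictures are saved under pics/ and viewed, at most 10 in all, crops included, and the job is handed in when it is done.

Besides the shell and the picture viewer there is one more tool, called as name(argument=value, ...), one argument or row to a line, values as JSON. apply_moves: Moves the arm, as the interface text tells. Its arguments: {"type":"object","properties":{"rows":{"type":"array"},"force":{"type":"number"}},"required":["rows"]}

```bash
mkdir -p pics; cat > h.py <<'E'
import numpy as np, cv2
from workcell import env, imaging, ticket
def cloud(c):
    K=np.array(c["camera_matrix"]);V=np.array(c["view"]);z=c["z_map"];h,w=z.shape
    u,v=np.meshgrid(np.arange(w),np.arange(h))
    dx=(u-K[0,2])/K[0,0];dy=(v-K[1,2])/K[1,1];x,y=dx.copy(),dy.copy()
    for _ in range(8):
        f=1+c["k1"]*(x*x+y*y);x=dx/f;y=dy/f
    P=np.stack([x*z,y*z,z,np.ones_like(z)],-1)@np.linalg.inv(V).T
    P=P[...,:3];P[z==0]=np.nan
    return P
def snap(n,f):
    c=imaging.read_camera(n);cv2.imwrite("pics/"+f,c["color"]);P=cloud(c);np.save(f"pics/{f}.npy",P);return c,P
E
python3 - <<'E'
from h import *
s=env.get_state();print({k:np.round(v,3) for k,v in s.items()})
a=[]
for n in("top","side"):
    c,P=snap(n,n+"0.png");a.append(c["color"]);print(n,np.round(np.linalg.inv(c["view"]),2).tolist())
E
```

```text
{'clock': np.float64(0.0), 'joint_pos': array([-1.347,  0.314,  0.045,  1.304,  0.   ,  1.431]), 'qvel': array([ 0.   ,  0.   ,  0.   , -0.003,  0.001,  0.   ]), 'tau': array([ 2.0000e-03, -4.8063e+01,  2.9853e+01,  1.9000e-02,  0.0000e+00,
       -0.0000e+00]), 'tcp_pos': array([ 0.204, -0.537,  0.23 ]), 'orientation': array([-0.001,  0.984,  0.181, -0.   ]), 'wrist_force': array([0.235, 0.47 , 0.599]), 'ft_torque': array([-0.002, -0.015,  0.041]), 'grip_force': np.float64(0.0), 'finger_gap': np.float64(0.086)}
top [[-0.01, -0.98, 0.19, 0.13], [-1.0, 0.01, -0.0, -0.0], [-0.0, -0.19, -0.98, 1.56], [0.0, 0.0, 0.0, 1.0]]
side [[-0.87, -0.23, 0.44, -0.09], [-0.49, 0.41, -0.77, 0.9], [0.0, -0.88, -0.47, 0.63], [0.0, 0.0, 0.0, 1.0]]
```

View pics/top0.png

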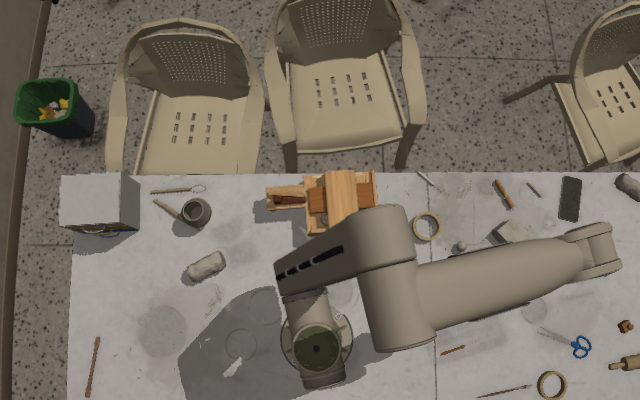

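View pics/side0.png

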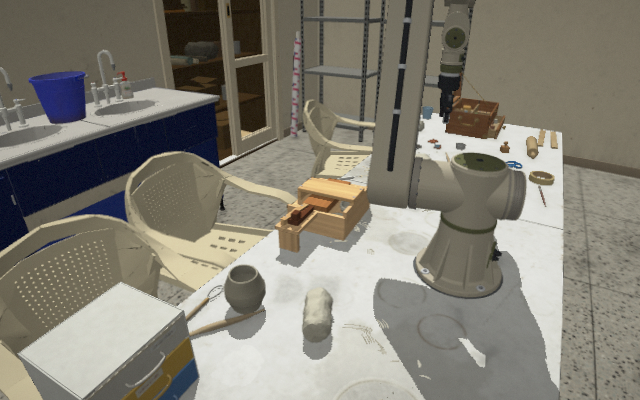

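The top view shows the box at about px (340,200) with the wedge wing at (285,195). The pot is at (195,212) and the tape at (427,226). The side view shows the wedge and wing at (297,222).

```bash
python3 - <<'E'
from h import *
P=np.load("pics/top0.png.npy");S=np.load("pics/side0.png.npy")
for n,Q in(("top",P),("side",S)):
    m=(abs(Q[...,2]-.104)<.005)&(abs(Q[...,0]-.6)<.2)&(abs(Q[...,1])<.12)
    m=cv2.morphologyEx(m.astype(np.uint8),cv2.MORPH_OPEN,np.ones((3,3)))>0
    q=Q[m];r=cv2.minAreaRect((q[:,:2]*1000).astype(np.float32));print(n,len(q),r,cv2.boxPoints(r).round().tolist(),np.median(q[:,2]))
im=cv2.imread("pics/top0.png")[160:240,250:400];a=cv2.resize(im,None,fx=5,fy=5,interpolation=cv2.INTER_CUBIC)
cv2.imwrite("pics/crop1.png",a)
# height map rows in z
for v in range(168,240,4): print(v,[("%.0f"%(1000*P[v,u,2])) for u in range(264,384,5)])
for uv in ((340,190),(300,195),(270,195),(195,212),(427,212)): print(uv,P[uv[1],uv[0]].round(3))
E
```

```text
top 661 ((460.53448486328125, -74.96360778808594), (87.2563247680664, 118.8221664428711), 89.2932357788086) [[401.0, -118.0], [519.0, -119.0], [520.0, -32.0], [402.0, -31.0]] 0.10468087789961156
side 507 ((461.6054992675781, -74.59565734863281), (123.41301727294922, 91.8200454711914), 2.1218130588531494) [[398.0, -31.0], [402.0, -123.0], [525.0, -118.0], [522.0, -26.0]] 0.10631339840607312
168 ['-777', '-777', '-777', '-780', '-781', '-510', '-527', '-773', '-768', '-782', '-773', '-768', '-761', '-777', '-787', '-768', '-781', '-775', '-780', '-772', '-780', '-787', '-786', '-772']
172 ['-777', '-783', '-773', '-785', '-796', '-573', '-573', '-800', '-780', '-783', '-788', '-779', '104', '106', '101', '102', '104', '107', '102', '68', '62', '71', '80', '-786']
176 ['2', '2', '-4', '-1', '1', '1', '0', '-1', '75', '61', '59', '58', '103', '103', '104', '102', '110', '110', '103', '71', '60', '70', '73', '3']
180 ['-1', '-2', '-9', '-1', '2', '-2', '7', '-8', '73', '65', '58', '63', '99', '100', '106', '110', '99', '106', '109', '67', '61', '67', '73', '-1']
184 ['1', '-1', '4', '2', 
[... 1588 characters left out ...]
07', '103', '726', '743', '757', '765', '774', '780', '780', '783', '782']
228 ['3', '-4', '-2', '0', '-2', '-3', '2', '3', '8', '73', '56', '13', '8', '669', '699', '721', '744', '758', '767', '774', '777', '780', '781', '782']
232 ['-4', '2', '8', '3', '-4', '0', '4', '-1', '3', '77', '91', '86', '650', '675', '698', '718', '738', '752', '765', '772', '778', '783', '782', '784']
236 ['-5', '5', '1', '-1', '2', '9', '-0', '1', '-3', '17', '5', '623', '648', '669', '694', '713', '734', '750', '763', '770', '776', '779', '782', '784']
(340, 190) [ 0.455 -0.078  0.106]
(300, 195) [0.442 0.046 0.1  ]
(270, 195) [0.449 0.142 0.073]
(195, 212) [0.408 0.397 0.009]
(427, 212) [ 0.396 -0.364  0.029]
```

View pics/crop1.png

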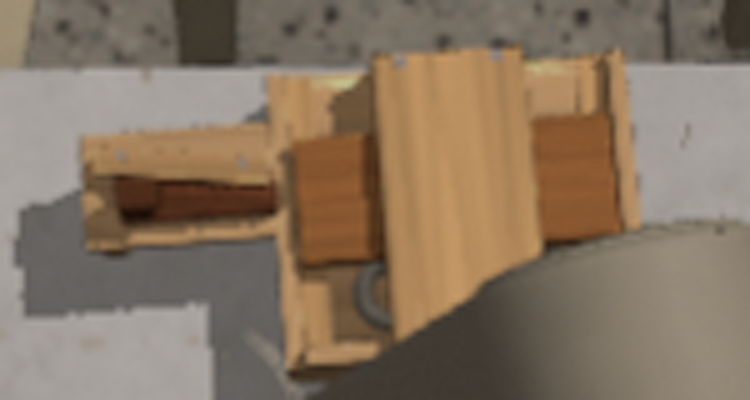

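The crop shows the lid (brown) about half open under the keeper, with the wedge at the left, tip near the side wall. I'll fit the box pose next.

```bash
cat > fit.py <<'E'
from h import *
from scipy.optimize import differential_evolution as de
def model(b,o):
    x,y=b[:,0],b[:,1];ay=abs(y);h=np.zeros(len(b))
    ins=(x>-102)&(x<88)&(ay<115);h[ins]=75
    i=ins&(ay<103);h[i&(x>-8)]=62;h[i&(x<=-8)]=np.nan
    h[(x>-102)&(x<-90)&(ay<115)]=88
    h[(abs(x+50-o)<40)&(ay<100)]=88
    h[ins&(ay<48)]=104
    h[(y>114)&(y<240)&(x>-22)&(x<62)]=np.nan
    return h
def tob(q,p): 
    c,s=np.cos(p[2]),np.sin(p[2]);d=q[:,:2]-p[:2];return np.c_[d@[c,s],d@[-s,c]]
def fit(P):
    q=P.reshape(-1,3)*1000
    q=q[(q[:,0]>300)&(q[:,0]<600)&(q[:,1]>-230)&(q[:,1]<80)&(q[:,2]>-15)&(q[:,2]<125)]
    def f(p):
        e=np.abs(model(tob(q,p),p[3])-q[:,2]);return np.nanmean(np.where(np.isnan(e),8,np.minimum(e,20)))
    r=de(f,[(400,480),(-110,-40),(-.23,.23),(35,65)],seed=1,popsize=20);return r.x,r.fun,q
if __name__=="__main__":
    for n in("top0","side0"):
        P=np.load(f"pics/{n}.png.npy");p,fun,q=fit(P);print(n,p.round(3),fun)
        if n=="top0":
            Q=P.reshape(-1,3)*1000;Q=Q[(Q[:,2]>82)&(Q[:,2]<125)];b=tob(Q,p)
            m=(b[:,1]>108)&(b[:,1]<260)&(abs(b[:,0]-20)<60)
            for r in sorted(np.c_[b[m],Q[m,2]].round().tolist(),key=lambda r:-r[1])[:45]:print(r,end=' ')
E
python3 fit.py
```

```text
top0 [ 4.33996e+02 -8.02500e+01  6.40000e-02  5.40790e+01] 3.9230308546831623
[-17.0, 229.0, 83.0] [11.0, 227.0, 84.0] [34.0, 222.0, 93.0] [31.0, 222.0, 95.0] [40.0, 221.0, 97.0] [36.0, 221.0, 101.0] [25.0, 221.0, 104.0] [34.0, 219.0, 92.0] [31.0, 219.0, 94.0] [27.0, 219.0, 96.0] [1.0, 219.0, 83.0] [40.0, 218.0, 95.0] [36.0, 218.0, 98.0] [34.0, 216.0, 93.0] [30.0, 216.0, 96.0] [26.0, 216.0, 98.0] [39.0, 215.0, 98.0] [36.0, 215.0, 99.0] [-15.0, 213.0, 82.0] [40.0, 212.0, 94.0] [35.0, 212.0, 100.0] [33.0, 212.0, 96.0] [29.0, 212.0, 100.0] [25.0, 212.0, 103.0] [-1.0, 212.0, 92.0] [34.0, 210.0, 89.0] [27.0, 210.0, 92.0] [23.0, 210.0, 98.0] [-2.0, 210.0, 112.0] [39.0, 209.0, 96.0] [35.0, 209.0, 100.0] [29.0, 209.0, 99.0] [17.0, 209.0, 110.0] [12.0, 209.0, 118.0] [10.0, 209.0, 114.0] [7.0, 209.0, 112.0] [2.0, 209.0, 121.0] [-0.0, 209.0, 116.0] [-4.0, 209.0, 89.0] [-2.0, 208.0, 95.0] [30.0, 207.0, 91.0] [24.0, 207.0, 91.0] [-2.0, 207.0, 111.0] [47.0, 206.0, 87.0] [34.0, 206.0, 103.0] side0 [ 4.34025e+02 -8.18400e+01  9.00000e-02  5.79280e+01] 8.92364470102905
```

apply_moves(
  rows=[
    {"xyz":[425,-252,0],"turn":[0,0,-1.277],"grip":0},
    {"xyz":[425,-252,0],"turn":[0,0,-1.277],"grip":0},
    {"xyz":[425,-252,0],"turn":[0,0,-1.277],"grip":0},
    {"xyz":[425,-252,0],"turn":[0,0,-1.277],"grip":0},
    {"xyz":[425,-252,0],"turn":[0,0,-1.277],"grip":0},
    {"xyz":[425,-252,0],"turn":[0,0,-1.277],"grip":0},
    {"xyz":[425,-252,0],"turn":[0,0,-1.277],"grip":0},
    {"xyz":[425,-252,0],"turn":[0,0,-1.277],"grip":0},
    {"xyz":[425,-252,0],"turn":[0,0,-1.277],"grip":0},
    {"xyz":[425,-252,0],"turn":[0,0,-1.277],"grip":0},
    {"xyz":[425,-252,0],"turn":[0,0,-1.277],"grip":0},
    {"xyz":[425,-252,30],"turn":[0,0,-1.277],"grip":0},
  ],
)

```text
clock: 1.1
tcp_pos: [0.5138, -0.1522, 0.2086]
orientation: [0.004, 0.681, 0.732, 0.002]
wrist_force: [1.2, -0.2, 0.9]
finger_gap: -0.0001
grip_force: 0.0
```

apply_moves(
  rows=[
    {"xyz":[0,0,0],"turn":[0,0,0],"grip":0},
    {"xyz":[0,0,0],"turn":[0,0,0],"grip":0},
  ],
)

```text
clock: 1.27
tcp_pos: [0.5093, -0.1515, 0.2026]
orientation: [-0.002, 0.681, 0.733, -0.001]
wrist_force: [-0.0, -0.5, 0.5]
finger_gap: 0.0
grip_force: 0.0
```

```bash
python3 - <<'E'
from fit import *
a=[]
for n in("top","wrist"):
    c,P=snap(n,n+"1.png");a.append(c["color"])
    try:
        p,f,q=fit(P);print(n,len(q),p.round(3),f)
    except Exception as e:print(n,e)
cv2.imwrite("pics/m1.png",np.vstack([cv2.resize(a[1],(480,300)),cv2.resize(a[0][150:260,230:406],(480,300))]))
E
```

```text
top 1573 [ 4.33097e+02 -8.01450e+01  6.20000e-02  5.15470e+01] 4.76368831960801
wrist 56349 [ 4.33584e+02 -8.23830e+01  6.70000e-02  5.38400e+01] 1.6511008407438086
```

View pics/m1.png

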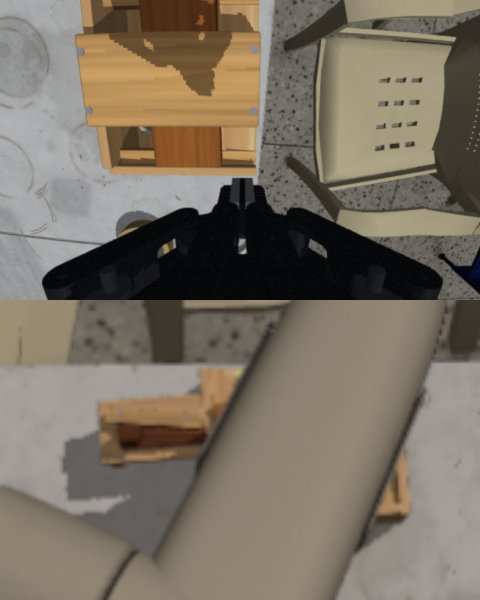

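The wrist view gives a sharp fit: box at (433.6, -82.4) mm, yaw 0.067, lid open 54 mm. The fingertips are above the far right end, clear of the lid. I'll descend and make the first push on the right.

apply_moves(
  rows=[
    {"xyz":[0,0,40],"turn":[0,0,0],"grip":0},
    {"xyz":[0,0,80],"turn":[0,0,0],"grip":0},
    {"xyz":[0,0,110],"turn":[0,0,0],"grip":0},
    {"xyz":[0,0,126],"turn":[0,0,0],"grip":0},
    {"xyz":[0,0,126],"turn":[0,0,0],"grip":0},
    {"xyz":[0,-8,126],"turn":[0,0,0],"grip":0},
    {"xyz":[0,-12,126],"turn":[0,0,0],"grip":0},
    {"xyz":[0,-16,126],"turn":[0,0,0],"grip":0},
    {"xyz":[0,-20,126],"turn":[0,0,0],"grip":0},
    {"xyz":[0,-20,126],"turn":[0,0,0],"grip":0},
  ],
)

```text
clock: 2.2
tcp_pos: [0.4904, -0.1561, 0.0803]
orientation: [0.002, 0.682, 0.731, 0.0]
wrist_force: [0.3, -1.3, 1.1]
finger_gap: 0.0002
grip_force: 0.3
```

apply_moves(
  rows=[
    {"xyz":[0,-3,3],"turn":[0,0,0],"grip":0},
    {"xyz":[0,-6,3],"turn":[0,0,0],"grip":0},
  ],
)

```text
clock: 2.37
tcp_pos: [0.4893, -0.1568, 0.0789]
orientation: [0.005, 0.682, 0.732, 0.003]
wrist_force: [7.7, 0.4, 7.2]
finger_gap: 0.0001
grip_force: 4.8
```

```bash
python3 - <<'E'
from fit import *
c,P=snap("wrist","w2.png")
s=env.get_state();print(s["tcp_pos"],s["wrist_force"])
b=np.array([433.6,-82.4,.067])
q=P.reshape(-1,3)*1000;bb=tob(q,b)
for y0 in range(-95,100,10):
    m=(abs(bb[:,1]-y0)<4)&(q[:,2]>82)&(q[:,2]<93)&(bb[:,0]>-80)&(bb[:,0]<80);
    if m.sum()>20: print(y0,m.sum(),np.percentile(bb[m,0],[1,99]).round(1))
E
```

```text
[ 0.48865139 -0.1569622   0.07885661] [8.04936177 1.56335662 8.14249602]
-95 745 [-40.    0.3]
-85 1984 [-39.4  32.9]
-75 2510 [-39.   60.9]
-65 2855 [-38.6  56.1]
-55 2476 [-38.6  38.9]
```

View pics/w2.png

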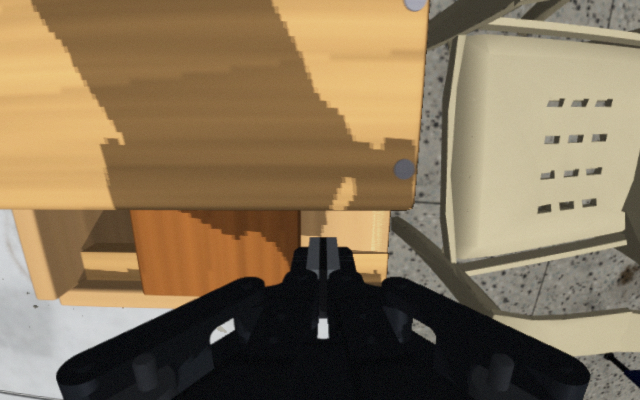

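The lid is moving: its right end is in about 3.5 mm. Next I'll push the left end.

apply_moves(
  rows=[
    {"xyz":[0,15,0],"turn":[0,0,0],"grip":0},
    {"xyz":[0,23,-30],"turn":[0,0,0],"grip":0},
    {"xyz":[0,23,-60],"turn":[0,0,0],"grip":0},
    {"xyz":[40,23,-60],"turn":[0,0,0],"grip":0},
    {"xyz":[80,23,-60],"turn":[0,0,0],"grip":0},
    {"xyz":[120,23,-60],"turn":[0,0,0],"grip":0},
    {"xyz":[153,23,-60],"turn":[0,0,0],"grip":0},
    {"xyz":[153,23,-60],"turn":[0,0,0],"grip":0},
    {"xyz":[153,23,-30],"turn":[0,0,0],"grip":0},
    {"xyz":[153,23,0],"turn":[0,0,0],"grip":0},
    {"xyz":[153,15,2],"turn":[0,0,0],"grip":0},
    {"xyz":[153,7,2],"turn":[0,0,0],"grip":0},
  ],
)

```text
clock: 3.42
tcp_pos: [0.4781, -0.0021, 0.0722]
orientation: [-0.002, 0.682, 0.732, -0.001]
wrist_force: [3.4, 1.9, -1.6]
finger_gap: 0.0002
grip_force: 1.5
```

apply_moves(
  rows=[
    {"xyz":[0,-4,0],"turn":[0,0,0],"grip":0},
    {"xyz":[0,-8,0],"turn":[0,0,0],"grip":0},
    {"xyz":[0,-12,0],"turn":[0,0,0],"grip":0},
    {"xyz":[0,-14,0],"turn":[0,0,0],"grip":0},
    {"xyz":[0,-14,0],"turn":[0,0,0],"grip":0},
  ],
)

```text
clock: 3.83
tcp_pos: [0.467, -0.0038, 0.0748]
orientation: [0.001, 0.682, 0.731, 0.001]
wrist_force: [1.7, 0.4, 1.7]
finger_gap: -0.0001
grip_force: 0.6
```

```bash
cat > chk.py <<'E'
from fit import *
import sys
c,P=snap("wrist",sys.argv[1])
s=env.get_state()
b=np.array([433.6,-82.4,.067])
print("box",tob(np.array([s["tcp_pos"]])*1000,b).round(1),s["tcp_pos"][2].round(4),s["wrist_force"].round(1))
q=P.reshape(-1,3)*1000;bb=tob(q,b)
for lo in(-95,-85,-75,-65,-55,55,65,75,85,95):
    m=(abs(bb[:,1]-lo)<4)&(q[:,2]>82)&(q[:,2]<93)&(bb[:,0]>-88)&(bb[:,0]<80);
    if m.sum()>20: print(lo,m.sum(),np.percentile(bb[m,0],[1,99]).round(1))
E
python3 chk.py w3.png
```

```text
box [[38.6 76.2]] 0.0746 [1.6 0.8 0.7]
55 641 [-53.4 -23.7]
65 1383 [-53.2  17.9]
75 2413 [-53.6  22.9]
85 3195 [-53.6  50.9]
95 2922 [-53.9  23.9]
```

Left end is in to 36.5 mm open. Back to the right.

apply_moves(
  rows=[
    {"xyz":[0,15,0],"turn":[0,0,0],"grip":0},
    {"xyz":[0,24,-30],"turn":[0,0,0],"grip":0},
    {"xyz":[0,24,-60],"turn":[0,0,0],"grip":0},
    {"xyz":[-40,24,-60],"turn":[0,0,0],"grip":0},
    {"xyz":[-80,24,-60],"turn":[0,0,0],"grip":0},
    {"xyz":[-120,24,-60],"turn":[0,0,0],"grip":0},
    {"xyz":[-152,24,-60],"turn":[0,0,0],"grip":0},
    {"xyz":[-152,24,-60],"turn":[0,0,0],"grip":0},
    {"xyz":[-152,24,-30],"turn":[0,0,0],"grip":0},
    {"xyz":[-152,24,0],"turn":[0,0,0],"grip":0},
    {"xyz":[-152,18,2],"turn":[0,0,0],"grip":0},
    {"xyz":[-152,12,2],"turn":[0,0,0],"grip":0},
  ],
)

```text
clock: 4.88
tcp_pos: [0.4862, -0.153, 0.0699]
orientation: [-0.003, 0.682, 0.732, -0.001]
wrist_force: [0.3, -0.7, 0.0]
finger_gap: 0.0001
grip_force: 0.0
```

apply_moves(
  rows=[
    {"xyz":[0,-4,0],"turn":[0,0,0],"grip":0},
    {"xyz":[0,-8,0],"turn":[0,0,0],"grip":0},
    {"xyz":[0,-12,0],"turn":[0,0,0],"grip":0},
    {"xyz":[0,-16,0],"turn":[0,0,0],"grip":0},
    {"xyz":[0,-20,0],"turn":[0,0,0],"grip":0},
    {"xyz":[0,-23,0],"turn":[0,0,0],"grip":0},
    {"xyz":[0,-23,0],"turn":[0,0,0],"grip":0},
  ],
)

```text
clock: 5.47
tcp_pos: [0.467, -0.1566, 0.0729]
orientation: [0.002, 0.682, 0.731, 0.001]
wrist_force: [3.9, -1.1, 2.5]
finger_gap: 0.0002
grip_force: 2.0
```

```bash
python3 chk.py w4.png
```

```text
box [[ 28.4 -76.2]] 0.0727 [ 4.1 -1.5  3.6]
-95 648 [-64.2 -30.4]
-85 1611 [-63.6   8.8]
-75 2516 [-62.6  13.4]
-65 3019 [-62.1  34.3]
-55 2479 [-61.9  15.6]
```

apply_moves(
  rows=[
    {"xyz":[0,12,0],"turn":[0,0,0],"grip":0},
    {"xyz":[0,19,-30],"turn":[0,0,0],"grip":0},
    {"xyz":[0,19,-60],"turn":[0,0,0],"grip":0},
    {"xyz":[40,19,-60],"turn":[0,0,0],"grip":0},
    {"xyz":[80,19,-60],"turn":[0,0,0],"grip":0},
    {"xyz":[120,19,-60],"turn":[0,0,0],"grip":0},
    {"xyz":[152,19,-60],"turn":[0,0,0],"grip":0},
    {"xyz":[152,19,-60],"turn":[0,0,0],"grip":0},
    {"xyz":[152,19,-30],"turn":[0,0,0],"grip":0},
    {"xyz":[152,19,0],"turn":[0,0,0],"grip":0},
    {"xyz":[152,14,1],"turn":[0,0,0],"grip":0},
    {"xyz":[152,9,1],"turn":[0,0,0],"grip":0},
  ],
)

```text
clock: 6.52
tcp_pos: [0.461, -0.0032, 0.0687]
orientation: [-0.003, 0.682, 0.731, -0.002]
wrist_force: [1.4, -0.2, -1.8]
finger_gap: 0.0001
grip_force: 1.0
```

apply_moves(
  rows=[
    {"xyz":[0,-4,0],"turn":[0,0,0],"grip":0},
    {"xyz":[0,-8,0],"turn":[0,0,0],"grip":0},
    {"xyz":[0,-12,0],"turn":[0,0,0],"grip":0},
    {"xyz":[0,-16,0],"turn":[0,0,0],"grip":0},
    {"xyz":[0,-18,0],"turn":[0,0,0],"grip":0},
    {"xyz":[0,-18,0],"turn":[0,0,0],"grip":0},
  ],
)

```text
clock: 7.02
tcp_pos: [0.4471, -0.0051, 0.0717]
orientation: [0.001, 0.682, 0.731, 0.001]
wrist_force: [3.4, 1.1, 2.2]
finger_gap: -0.0002
grip_force: 1.1
```

```bash
python3 chk.py w5.png
```

```text
box [[18.6 76.2]] 0.0715 [3.  0.6 2. ]
55 592 [-73.  -46.6]
65 1271 [-73.2  -4.2]
75 2462 [-72.6   2.9]
85 3349 [-72.9  31.3]
95 3154 [-73.5   4.4]
```

apply_moves(
  rows=[
    {"xyz":[0,12,0],"turn":[0,0,0],"grip":0},
    {"xyz":[0,20,-30],"turn":[0,0,0],"grip":0},
    {"xyz":[0,20,-60],"turn":[0,0,0],"grip":0},
    {"xyz":[-40,20,-60],"turn":[0,0,0],"grip":0},
    {"xyz":[-80,20,-60],"turn":[0,0,0],"grip":0},
    {"xyz":[-120,20,-60],"turn":[0,0,0],"grip":0},
    {"xyz":[-152,20,-60],"turn":[0,0,0],"grip":0},
    {"xyz":[-152,20,-60],"turn":[0,0,0],"grip":0},
    {"xyz":[-152,20,-30],"turn":[0,0,0],"grip":0},
    {"xyz":[-152,20,-3],"turn":[0,0,0],"grip":0},
    {"xyz":[-152,14,-3],"turn":[0,0,0],"grip":0},
    {"xyz":[-152,10,-3],"turn":[0,0,0],"grip":0},
  ],
)

```text
clock: 8.07
tcp_pos: [0.464, -0.1544, 0.0721]
orientation: [-0.003, 0.682, 0.731, -0.001]
wrist_force: [-0.4, 0.2, 0.1]
finger_gap: 0.0004
grip_force: 0.0
```

apply_moves(
  rows=[
    {"xyz":[0,-4,0],"turn":[0,0,0],"grip":0},
    {"xyz":[0,-8,0],"turn":[0,0,0],"grip":0},
    {"xyz":[0,-12,0],"turn":[0,0,0],"grip":0},
    {"xyz":[0,-16,0],"turn":[0,0,0],"grip":0},
    {"xyz":[0,-18,0],"turn":[0,0,0],"grip":0},
    {"xyz":[0,-18,0],"turn":[0,0,0],"grip":0},
  ],
)

```text
clock: 8.57
tcp_pos: [0.4499, -0.1576, 0.0748]
orientation: [0.002, 0.682, 0.731, 0.001]
wrist_force: [2.3, -0.5, 2.5]
finger_gap: -0.0002
grip_force: 1.4
```

```bash
python3 chk.py w6.png
```

```text
box [[ 11.2 -76.1]] 0.0746 [ 3.1 -1.1  2. ]
-95 760 [-80.8 -46.5]
-85 1681 [-80.7  -8.1]
-75 2466 [-80.1  -3.9]
-65 2970 [-79.8  17.7]
-55 2418 [-79.4  -1.8]
```

apply_moves(
  rows=[
    {"xyz":[0,12,0],"turn":[0,0,0],"grip":0},
    {"xyz":[0,19,-30],"turn":[0,0,0],"grip":0},
    {"xyz":[0,19,-60],"turn":[0,0,0],"grip":0},
    {"xyz":[40,19,-60],"turn":[0,0,0],"grip":0},
    {"xyz":[80,19,-60],"turn":[0,0,0],"grip":0},
    {"xyz":[120,19,-60],"turn":[0,0,0],"grip":0},
    {"xyz":[152,19,-60],"turn":[0,0,0],"grip":0},
    {"xyz":[152,19,-60],"turn":[0,0,0],"grip":0},
    {"xyz":[152,19,-30],"turn":[0,0,0],"grip":0},
    {"xyz":[152,19,0],"turn":[0,0,0],"grip":0},
    {"xyz":[152,14,1],"turn":[0,0,0],"grip":0},
    {"xyz":[152,9,1],"turn":[0,0,0],"grip":0},
  ],
)

```text
clock: 9.62
tcp_pos: [0.4444, -0.0045, 0.0711]
orientation: [-0.002, 0.682, 0.731, -0.002]
wrist_force: [0.4, 0.7, -1.0]
finger_gap: 0.0002
grip_force: 0.0
```

apply_moves(
  rows=[
    {"xyz":[0,-4,0],"turn":[0,0,0],"grip":0},
    {"xyz":[0,-8,0],"turn":[0,0,0],"grip":0},
    {"xyz":[0,-12,0],"turn":[0,0,0],"grip":0},
    {"xyz":[0,-14,0],"turn":[0,0,0],"grip":0},
    {"xyz":[0,-16,0],"turn":[0,0,0],"grip":0},
    {"xyz":[0,-16,0],"turn":[0,0,0],"grip":0},
  ],
)

```text
clock: 10.12
tcp_pos: [0.433, -0.006, 0.0739]
orientation: [0.002, 0.682, 0.731, 0.001]
wrist_force: [3.6, 1.6, 3.2]
finger_gap: 0.0003
grip_force: 2.1
```

```bash
python3 chk.py w7.png
```

```text
box [[ 4.6 76.2]] 0.0738 [4.2 1.4 2.8]
55 619 [-86.8 -58.8]
65 1342 [-86.6 -16.6]
75 2410 [-86.6 -11. ]
85 3230 [-86.4  16.9]
95 3131 [-86.6  -9.3]
```

apply_moves(
  rows=[
    {"xyz":[0,12,0],"turn":[0,0,0],"grip":0},
    {"xyz":[0,19,-30],"turn":[0,0,0],"grip":0},
    {"xyz":[0,19,-60],"turn":[0,0,0],"grip":0},
    {"xyz":[-40,19,-60],"turn":[0,0,0],"grip":0},
    {"xyz":[-80,19,-60],"turn":[0,0,0],"grip":0},
    {"xyz":[-120,19,-60],"turn":[0,0,0],"grip":0},
    {"xyz":[-152,19,-60],"turn":[0,0,0],"grip":0},
    {"xyz":[-152,19,-60],"turn":[0,0,0],"grip":0},
    {"xyz":[-152,19,-30],"turn":[0,0,0],"grip":0},
    {"xyz":[-152,19,-2],"turn":[0,0,0],"grip":0},
    {"xyz":[-152,14,-2],"turn":[0,0,0],"grip":0},
    {"xyz":[-152,9,-2],"turn":[0,0,0],"grip":0},
  ],
)

```text
clock: 11.17
tcp_pos: [0.4482, -0.1555, 0.0732]
orientation: [-0.003, 0.682, 0.732, -0.001]
wrist_force: [-0.4, 0.3, 0.6]
finger_gap: -0.0
grip_force: 0.0
```

apply_moves(
  rows=[
    {"xyz":[0,-4,0],"turn":[0,0,0],"grip":0},
    {"xyz":[0,-7,0],"turn":[0,0,0],"grip":0},
    {"xyz":[0,-10,0],"turn":[0,0,0],"grip":0},
    {"xyz":[0,-12,0],"turn":[0,0,0],"grip":0},
    {"xyz":[0,-14,0],"turn":[0,0,0],"grip":0},
    {"xyz":[0,-14,0],"turn":[0,0,0],"grip":0},
  ],
)

```text
clock: 11.67
tcp_pos: [0.4419, -0.1583, 0.0771]
orientation: [0.004, 0.681, 0.732, 0.004]
wrist_force: [12.4, 4.3, -2.1]
finger_gap: 0.0003
grip_force: 5.7
```

```bash
python3 chk.py w8.png
```

```text
box [[  3.2 -76.2]] 0.0771 [10.9  3.6 -1.6]
-95 800 [-87.6 -52.9]
-85 1733 [-87.4 -16.2]
-75 2376 [-87. -12.]
-65 2879 [-86.7   8.8]
-55 2477 [-87.   -9.6]
```

apply_moves(
  rows=[
    {"xyz":[0,-3,0],"turn":[0,0,0],"grip":0},
    {"xyz":[0,-6,0],"turn":[0,0,0],"grip":0},
    {"xyz":[0,-6,0],"turn":[0,0,0],"grip":0},
  ],
)

```text
clock: 11.97
tcp_pos: [0.4415, -0.159, 0.079]
orientation: [0.008, 0.681, 0.732, 0.008]
wrist_force: [23.1, 9.2, -0.4]
finger_gap: 0.0002
grip_force: 12.0
```

apply_moves(
  rows=[
    {"xyz":[0,12,0],"turn":[0,0,0],"grip":0},
    {"xyz":[0,20,-30],"turn":[0,0,0],"grip":0},
    {"xyz":[0,20,-60],"turn":[0,0,0],"grip":0},
    {"xyz":[40,20,-60],"turn":[0,0,0],"grip":0},
    {"xyz":[80,20,-60],"turn":[0,0,0],"grip":0},
    {"xyz":[120,20,-60],"turn":[0,0,0],"grip":0},
    {"xyz":[152,20,-60],"turn":[0,0,0],"grip":0},
    {"xyz":[152,20,-60],"turn":[0,0,0],"grip":0},
    {"xyz":[152,20,-30],"turn":[0,0,0],"grip":0},
    {"xyz":[152,20,-2],"turn":[0,0,0],"grip":0},
    {"xyz":[152,14,-2],"turn":[0,0,0],"grip":0},
    {"xyz":[152,9,-2],"turn":[0,0,0],"grip":0},
  ],
)

```text
clock: 12.97
tcp_pos: [0.432, -0.0055, 0.0775]
orientation: [0.001, 0.682, 0.732, 0.003]
wrist_force: [15.2, 7.8, -1.2]
finger_gap: -0.0001
grip_force: 7.8
```

apply_moves(
  rows=[
    {"xyz":[0,-4,0],"turn":[0,0,0],"grip":0},
    {"xyz":[0,-7,0],"turn":[0,0,0],"grip":0},
    {"xyz":[0,-10,0],"turn":[0,0,0],"grip":0},
    {"xyz":[0,-12,0],"turn":[0,0,0],"grip":0},
    {"xyz":[0,-12,0],"turn":[0,0,0],"grip":0},
  ],
)

```text
clock: 13.38
tcp_pos: [0.4314, -0.0066, 0.0805]
orientation: [0.009, 0.682, 0.732, 0.011]
wrist_force: [35.3, 9.9, -29.9]
finger_gap: -0.0002
grip_force: 17.0
```

```bash
python3 chk.py w9.png
```

```text
box [[ 2.8 75.8]] 0.0805 [ 35.6  10.5 -29.6]
55 671 [-87.6 -56.8]
65 1431 [-87.3 -17.4]
75 2280 [-86.8 -12.9]
85 2869 [-86.8  13. ]
95 2973 [-86.9  -9.3]
```

Both ends are at the same stop (TCP x 2.8 in the box frame on each side), so the lid is home. I'll back off and check.

apply_moves(
  rows=[
    {"xyz":[0,10,0],"turn":[0,0,0],"grip":0},
    {"xyz":[0,22,0],"turn":[0,0,0],"grip":0},
    {"xyz":[0,26,-20],"turn":[0,0,0],"grip":0},
    {"xyz":[0,26,-60],"turn":[0,0,0],"grip":0},
    {"xyz":[0,26,-100],"turn":[0,0,0],"grip":0},
    {"xyz":[40,26,-100],"turn":[0,0,0],"grip":0},
    {"xyz":[80,26,-100],"turn":[0,0,0],"grip":0},
    {"xyz":[120,26,-100],"turn":[0,0,0],"grip":0},
    {"xyz":[156,20,-100],"turn":[0,0,0],"grip":0},
    {"xyz":[156,20,-100],"turn":[0,0,0],"grip":0},
    {"xyz":[156,20,-100],"turn":[0,0,0],"grip":0},
  ],
)

```text
clock: 14.35
tcp_pos: [0.4256, 0.1514, 0.1784]
orientation: [0.001, 0.681, 0.733, 0.0]
wrist_force: [0.3, -0.3, -0.6]
finger_gap: -0.0
grip_force: 0.0
```

```bash
python3 chk.py w10.png; python3 - <<'E'
from fit import *
P=np.load("pics/w10.png.npy");q=P.reshape(-1,3)*1000;b=tob(q,np.array([433.6,-82.4,.067]))
m=(q[:,2]>105)&(q[:,2]<120)&(b[:,1]>110)&(b[:,1]<260)&(abs(b[:,0])<60)
if m.any():print("block",m.sum(),np.percentile(b[m],[2,50,98],axis=0).round(1))
E
```

```text
box [[  8.1 232.8]] 0.1781 [ 0.3 -0.3  0.2]
block 3 [[ 19.3 208.9]
 [ 19.3 209.6]
 [ 19.4 209.7]]
```

View pics/w10.png

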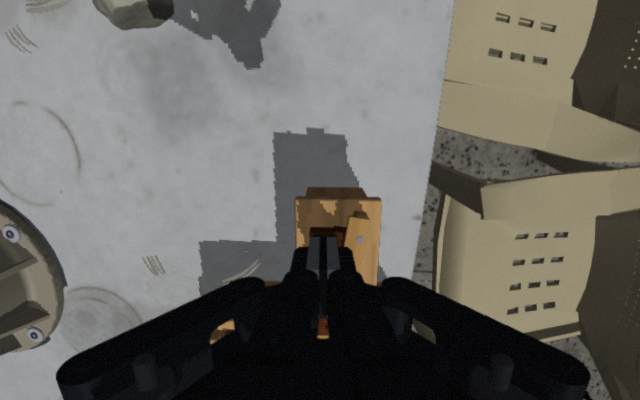

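The picture shows the thumb block's outer end at about px (325,232), at y≈209 in the box frame, just inward of the fingertips. I'll descend and push the wedge along its ramp.

apply_moves(
  rows=[
    {"xyz":[0,0,40],"turn":[0,0,0],"grip":0},
    {"xyz":[0,0,70],"turn":[0,0,0],"grip":0},
    {"xyz":[0,0,78],"turn":[0,0,0],"grip":0},
    {"xyz":[0,0,78],"turn":[0,0,0],"grip":0},
    {"xyz":[-6,-1,78],"turn":[0,0,0],"grip":0},
    {"xyz":[-12,-2,78],"turn":[0,0,0],"grip":0},
    {"xyz":[-18,-3,78],"turn":[0,0,0],"grip":0},
    {"xyz":[-24,-3,78],"turn":[0,0,0],"grip":0},
    {"xyz":[-30,-4,78],"turn":[0,0,0],"grip":0},
    {"xyz":[-36,-5,78],"turn":[0,0,0],"grip":0},
    {"xyz":[-42,-6,78],"turn":[0,0,0],"grip":0},
    {"xyz":[-48,-7,78],"turn":[0,0,0],"grip":0},
  ],
)

```text
clock: 15.4
tcp_pos: [0.4235, 0.1015, 0.0991]
orientation: [0.001, 0.682, 0.731, 0.001]
wrist_force: [1.0, 6.6, 4.2]
finger_gap: -0.0002
grip_force: 2.7
```

apply_moves(
  rows=[
    {"xyz":[-4,0,0],"turn":[0,0,0],"grip":0},
    {"xyz":[-8,-1,0],"turn":[0,0,0],"grip":0},
    {"xyz":[-12,-1,0],"turn":[0,0,0],"grip":0},
    {"xyz":[-12,-1,0],"turn":[0,0,0],"grip":0},
  ],
)

```text
clock: 15.73
tcp_pos: [0.4234, 0.0948, 0.0992]
orientation: [-0.004, 0.681, 0.732, 0.006]
wrist_force: [1.3, 25.3, 3.6]
finger_gap: 0.0002
grip_force: 12.3
```

```bash
python3 chk.py w11.png
```

```text
box [[  1.6 177.5]] 0.0992 [ 0.4 23.7  3.6]
```

apply_moves(
  rows=[
    {"xyz":[-2,0,0],"turn":[0,0,0],"grip":0},
    {"xyz":[-4,0,0],"turn":[0,0,0],"grip":0},
    {"xyz":[-4,0,0],"turn":[0,0,0],"grip":0},
    {"xyz":[-4,0,0],"turn":[0,0,0],"grip":0},
  ],
)

```text
clock: 16.12
tcp_pos: [0.4233, 0.0941, 0.0993]
orientation: [-0.006, 0.68, 0.733, 0.008]
wrist_force: [1.8, 36.4, 5.3]
finger_gap: -0.0001
grip_force: 18.3
```

apply_moves(
  rows=[
    {"xyz":[10,0,0],"turn":[0,0,0],"grip":0},
    {"xyz":[30,0,0],"turn":[0,0,0],"grip":0},
    {"xyz":[40,0,-20],"turn":[0,0,0],"grip":0},
    {"xyz":[40,0,-60],"turn":[0,0,0],"grip":0},
    {"xyz":[40,0,-100],"turn":[0,0,0],"grip":0},
    {"xyz":[70,0,-140],"turn":[0,0,0],"grip":0},
    {"xyz":[110,-40,-140],"turn":[0,0,0],"grip":0},
    {"xyz":[110,-40,-140],"turn":[0,0,0],"grip":0},
    {"xyz":[110,-40,-140],"turn":[0,0,0],"grip":0},
  ],
)

```text
clock: 16.87
tcp_pos: [0.373, 0.1937, 0.2393]
orientation: [0.0, 0.681, 0.733, -0.0]
wrist_force: [-1.0, -0.7, -0.3]
finger_gap: -0.0001
grip_force: 0.0
```

```bash
python3 - <<'E'
from fit import *
a=[]
p=np.array([433.6,-82.4,.067])
for n in("top","side"):
    c,P=snap(n,n+"9.png");a.append(c["color"])
    q=P.reshape(-1,3)*1000;b=tob(q,p)
    m=(q[:,2]>104)&(q[:,2]<120)&(b[:,1]>110)&(b[:,1]<230)&(abs(b[:,0])<40)
    if m.any():print(n,"block",m.sum(),np.percentile(b[m],[5,50,95],axis=0).round(1).tolist())
    m=(q[:,2]>80)&(q[:,2]<97)&(abs(b[:,0]+50)<80)
    for s in(-1,1):
        k=m&(abs(b[:,1]-s*72)<15);print(n,s,k.sum(),np.percentile(b[k,0],[2,98]).round(1) if k.any() else '')
cv2.imwrite("pics/m9.png",np.vstack([cv2.resize(a[0][150:260,230:406],(480,300)),cv2.resize(a[1][160:260,250:410],(480,300))]))
E
```

```text
top block 58 [[-8.2, 143.9], [0.9, 155.9], [23.2, 165.9]]
top -1 276 [-102.1  -11.5]
top 1 322 [-100.8    6.8]
side block 59 [[-7.6, 144.3], [0.3, 159.3], [10.5, 168.0]]
side -1 45 [-99.6 -17.6]
side 1 182 [-101.3    7.4]
```

View pics/m9.png

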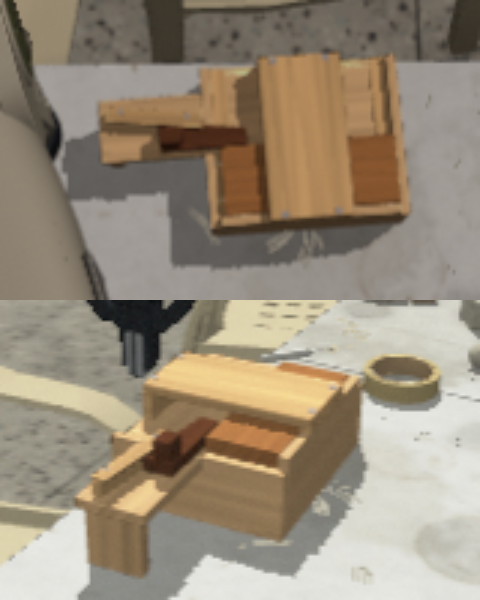

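The pictures show the lid home on both sides and the wedge wedged behind its left end. It stalled firmly at 36 N after about 44 mm of travel, and the arm is clear.

```bash
python3 -c "
from workcell import ticket
print(ticket.hand_in())"
```

```text
the job is handed in; nothing more can be done
None
```

The damp box is closed and the job handed in (no verdict came back): the lid measured home at both ends, the wedge stalled at 36 N after about 44 mm (it jams at 44 to 50 mm), the arm stands clear, and the tape and pot were left alone, at about 17 s of the 58 s allowed.

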